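# Shut and lock the photometer cover

### The job

Swing the photometer's open cover shut, then push the sprung wing stud on it in and turn it a quarter turn clockwise until it locks and stays turned when let go. Push only as far as you feel it bottom and never force the stud against its receptacle, and leave the glassware around it standing where it is.

Things in the scene. Friction and masses are not known exactly. Their poses are not given: they have to be found in the camera images.
- analyser: Black bench photometer case, fixed to the bench, 200 (x) x 170 (y) x 100 mm high, open on top under its cover. Origin: centre of its underside; z up, -x is its front (towards the robot).
- cover (a joint): Hinge of the cover, rad: 0 = shut, lying flat on the case; grows as the front edge lifts. Stiff friction hinge: stays where it is left, moves with about 2 to 6 N at the front edge.
- cover_hinge (a point): Middle of the hinge line, along the case's rear top edge: 95 mm behind the case's centre (+x), 100 mm above the bench. The point turns with the cover: its y axis lies along the hinge, -x runs along the panel to the front edge, z is the outward normal of the panel, whose outer face lies 6 mm out along z.
- cover_edge (a point): Middle of the cover's front (free) edge on its outer face, 196 mm from the hinge line. The grey cover panel is 196 x 168 x 6 mm; its face is clear on either side of the stud.
- stud (a joint): Turn of the wing stud, rad, from 0 (unlocked, wing along the cover's x) clockwise seen from outside; hard stop at 1.62. A light spring (0.04 N m/rad) returns it to 0 unless locked. It turns beyond about 0.15 only while pushed in past the receptacle's ridges. Let go at 1.40 or more (aim for 1.5), it springs out 3 to 5 mm into a notch that holds it at 1.3 to 1.5.
- wing (a point): Centre of the stud's steel wing: 34 mm long (x of this point), 10 mm thick (y), 22 mm tall (z, outwards along the stud's axis). The axis stands square on the cover, 140 mm from the hinge line, midway across. The wing's centre is 35 mm off the cover's outer face when the stud is out; below the wing is a disc of 26 mm diameter, 4 mm thick, 20 mm clear of the cover.
- plunger: The stud's sprung stem, carrying disc and wing; origin on the stud's axis at the cover's outer face when out; z outwards; does not turn. The damped spring pushes back 3 N plus 0.35 N/mm (and 60 N per m/s). With the cover shut, the stud must go in 3.5 to 15.5 mm (differs each time, shown by no reading) for its cross lug to pass the ridges; 2 mm farther it bottoms hard on the receptacle.
- receptacle: Steel receptacle inside the case under the stud; origin and axes as those of the case. The height of its catch inside varies by 12 mm and is not shown by this pose. More than 28 N of the stud on it, pushing, turning or pulling, damages it.
- flask: Conical glass flask, 84 mm diameter, 140 mm tall, standing; origin under its centre.
- bottle: Clear sample bottle with white cap, 64 mm diameter, 190 mm tall, standing; origin under its centre.
- beaker: Glass beaker, 72 mm diameter, 90 mm tall, standing; origin under its centre.

How it is judged:
On the way:
1. the cover is shut with the stud still unlocked (value of joint cover below 0.03 rad and value of joint stud below 0.4 rad), for 0.1 s.
At the end, for the whole second after the job is handed in: The cover is shut (within 0.03 rad) and the stud, let go, stays locked at more than 1.22 rad, at rest (value of joint cover below 0.03 rad and value of joint stud above 1.22 rad and velocity of joint stud below 0.1 rad/s and contact force between the fingers and plunger below 0.1 N); the robot touches nothing.
It fails at once if the stud was forced against its receptacle (over 28 N) (contact force between plunger and receptacle above 28 N).
It fails at once if a piece of glassware was shifted over 30 mm or knocked over (distance of any of flask, bottle, beaker from where it was at the start of the episode above 0.03 m or angle between any of flask, bottle, beaker's own z axis and vertical above 0.4 rad).
It also fails if it takes over 51 s, if anything falls off the work surface, if the arm or the gripper's body presses on something with over 40 N, if the wrist force passes 120 N, or if a joint passes its speed limit or range.

### The arm

A 7-joint arm with a two-finger parallel gripper is mounted at the origin on the work surface. World frame = base frame: x ahead of the robot, y to its left, z up, the work surface at z = 0. Lengths are in m, angles in rad, forces in N, time in s.
With the tool pointing down it reaches from about 0.4 to 0.875 m from the base axis. Payload 19.3 kg.
Tool frame: the origin (TCP) lies at the very end of the fingers, on their centre line; the grasp point (between the pads) lies 19 mm behind it; z points along the fingers, y is the line along which they close (so a half turn about z gives the same grasp; the last joint's range is limited). The gripper opens to 85 mm and grips with 20 to 120 N. Pads are 22 mm wide; open, the fingers measure 114 mm over their backs; the gripper's body (76 mm by 85 mm) begins 54 mm behind the grasp point. The pads swing forward as they close: fully open they stand 13 mm farther back than shut.
Start: joints at [1.246, 0.521, -0.036, 1.599, 0.021, 1.021, -0.113], TCP at [0.158, -0.605, 0.231] pointing down, gripper open.
Joint ranges: [-2.91, 2.91], [-0.3, 2.13], [-1.5, 1.42], [0.17, 2.43], [-1.26, 4.41], [0.16, 1.93], [-2.52, 2.52]. Speed limits (rad/s): [1.89, 1.89, 2.39, 2.39, 3.01, 3.01, 3.01].

### API

Orientations are given as [roll, pitch, yaw] about the fixed x, y, z axes, in that order (R = Rz(yaw) Ry(pitch) Rx(roll)).
In Python, from workcell import monitor, optics, job_done gives the robot as it stands.
- The arm moves only by the shell command python3 -m handwheel 'ROWS' [FORCE]. ROWS is JSON, a list of rows, each an object of numbers: "dx", "dy", "dz": the shift along the tool's x, y, z in cm; "wx", "wy", "wz": the turn, a rotation vector about the tool's x, y, z in rad; "claw": the opening in per cent of the stroke, from 0 (shut) to 100 (fully open). A call has 1 to 8 rows; each row shifts and turns the commanded pose from where the row before left it, along the tool's axes as they then stand; what a row does not reach is not made up. A row lasts 1/8 s, in which the tool goes at most 62.5 mm and 10.7 degrees, less where a joint would pass 70% of its speed; a pose out of reach is approached as far as the arm can. A call with a gripper value outside its range is refused whole. The fingers move at their own pace and stop on an object; FORCE is the grip in N (left out, the last holds). Time passes only in rows, so rows that do not move let the fingers close. It gives the time, the measured TCP pose, the force, the opening and the grip force at its end, in the units of the state.
- monitor.observe(): the state, without advancing time (a new reading comes with each control period).
- optics.grab_frame(name): name is "side" or "top" or "wrist"; returns a dict with "frame" (480x640x3 uint8, blue, green, red), "fovy" (degrees; the focal length in pixels is half the picture's height over the tangent of half this angle, whatever the lens; pixels are square), "cx", "cy" (the principal point, pixels), "R" (3x3) and "t" (3): a world point X has camera coordinates R X + t. Camera axes: x right, y down, z forward; pixel columns grow to the right and rows downward; lengths in m; the calibration is good to about 2 mm. A picture is of the moment at which its call begins. There is no depth.
- job_done(): hands the job in; it is judged then, once.
Trained networks look in the newest picture that a camera, given by its name, has taken for a name from the list of things; names that differ only in an ending like _2 or _b are one class to them, and where a whole thing is asked for, a point or a joint stands for the part that bears it (a point fixed in the world has none). Each returns a list of dicts, best first, with "p" (0 to 1); they miss things now and then, are a little off and sometimes report something else, mostly with a low value. They report only what shows in the picture. A call takes as long as a camera call.
- optics.masks_of(name, camera): "region" (480x640 bool, what is visible of it) and "rect" ([left, top, width, height] in pixels, round what is visible of it).
The state is a dict: "clock": time; "qpos": joint angles; "qd": joint speeds; "joint_efforts": joint torques, N m; "position": TCP position; "tool_rot": TCP orientation; "force": force on the tool from outside, world axes, zero at the start; "moment": the same for the moment, N m; "grip_width": finger opening in m; "finger_force": force on a finger pad.
Only numpy, scipy, OpenCV 4.12 (cv2) and the standard library are available. Lean on these libraries where they do the work, as an engineer would, in place of code of your own. Each camera call takes 0.05 s, during which the arm holds its last target. There are 200 camera calls.

## Working session

There is one attempt and no reset: what is moved stays moved. The work goes in short steps, Python scripts to look and compute and a shell command to move; the robot and the scene stay as the last step left them, time stands still between calls to the robot, and variables do not carry over. Pictures are saved under pics/ and viewed, at most 10 in all, crops included, and the job is handed in when it is done.

```bash
mkdir -p pics; cat > h.py <<'E'
import numpy as np, cv2
from workcell import monitor, optics
def grab(n,save=None):
    f=optics.grab_frame(n)
    if save: cv2.imwrite('pics/'+save,f['frame'])
    return f
def K(f):
    F=240/np.tan(np.radians(f['fovy'])/2); return F
def proj(f,X):
    c=np.asarray(f['R'])@np.asarray(X)+np.asarray(f['t']); F=K(f); return np.array([f['cx']+F*c[0]/c[2], f['cy']+F*c[1]/c[2]])
def ray(f,uv):
    R=np.asarray(f['R']);F=K(f);d=R.T@np.array([(uv[0]-f['cx'])/F,(uv[1]-f['cy'])/F,1]);o=-R.T@np.asarray(f['t']);return o,d/np.linalg.norm(d)
def onz(f,uv,z):
    o,d=ray(f,uv);return o+d*(z-o[2])/d[2]
def tri(a,b):
    A=[];B=[]
    for f,uv in (a,b):
        o,d=ray(f,uv);P=np.eye(3)-np.outer(d,d);A.append(P);B.append(P@o)
    x=np.linalg.lstsq(np.vstack(A),np.hstack(B),rcond=None)[0];return x
E
python3 - <<'E'
from h import *
for n in ('side','top'):
    f=grab(n,n+'0.png')
    print(n,f['fovy'],np.round(-np.asarray(f['R']).T@f['t'],3))
    for k in ('analyser','cover','wing','flask','bottle','beaker'):
        for d in optics.masks_of(k,n)[:1]:
            ys,xs=np.nonzero(d['region']);print(k,round(d['p'],2),d['rect'],xs.mean().round(1),ys.mean().round(1))
print(monitor.observe())
E
```

```text
side 46.145000063524705 [0.497 0.869 0.744]
analyser 0.89 [220.9, 163.9, 120.2, 174.2] 279.6 273.0
cover 0.7 [247.2, 182.5, 27.3, 28.9] 259.5 198.7
wing 0.79 [248.3, 186.7, 18.4, 19.5] 257.1 197.4
flask 0.83 [354.8, 144.1, 33.0, 61.1] 371.9 179.3
bottle 0.55 [329.1, 336.4, 50.9, 119.2] 353.8 401.7
beaker 0.87 [254.7, 154.6, 28.3, 39.4] 269.3 171.7
top 57.921124325802666 [0.549 0.015 1.131]
analyser 0.91 [243.7, 173.7, 86.2, 91.0] 289.1 214.8
cover 0.68 [247.6, 178.7, 82.1, 44.5] 288.5 198.3
wing 0.67 [247.1, 175.0, 82.0, 45.1] 288.5 198.1
flask 0.66 [428.3, 267.5, 44.9, 31.5] 448.0 281.6
bottle 0.81 [145.3, 262.6, 44.1, 29.5] 168.6 274.5
beaker 0.84 [435.1, 163.6, 36.8, 31.8] 454.6 179.8
{'clock': 0.7, 'qpos': array([ 1.24581375,  0.52135698, -0.03628444,  1.59949506,  0.02120273,
        1.02112075, -0.11276693]), 'qd': array([-0.0007859 ,  0.00022139, -0.00057362, -0.00137164, -0.00020804,
       -0.00098915,  0.0024033 ]), 'joint_efforts': array([ 2.74511503e-04, -9.26672387e+01,  1.97874092e+00, -3.70210898e+01,
        1.82355341e-02,  1.85333025e-03, -7.49991727e-05]), 'position': array([ 0.15748628, -0.60482472,  0.23131955]), 'tool_rot': array([3.14158730e+00, 9.82951079e-06, 2.54760580e-01]), 'force': array([-0.08087996, -0.09632283,  0.21270096]), 'moment': array([ 0.03210076, -0.01186914,  0.00244389]), 'finger_force': 0.0, 'grip_width': 0.0853894488555937}
```

```bash
python3 - <<'E'
import cv2,numpy as np
a=cv2.imread('pics/side0.png')[120:470,160:440];b=cv2.imread('pics/top0.png')[120:330,120:500]
cv2.imwrite('pics/s0c.png',cv2.resize(a,None,fx=1.7,fy=1.7,interpolation=2));cv2.imwrite('pics/t0c.png',cv2.resize(b,None,fx=2,fy=2,interpolation=2))
E
```

```text
(no output)
```

View pics/s0c.png

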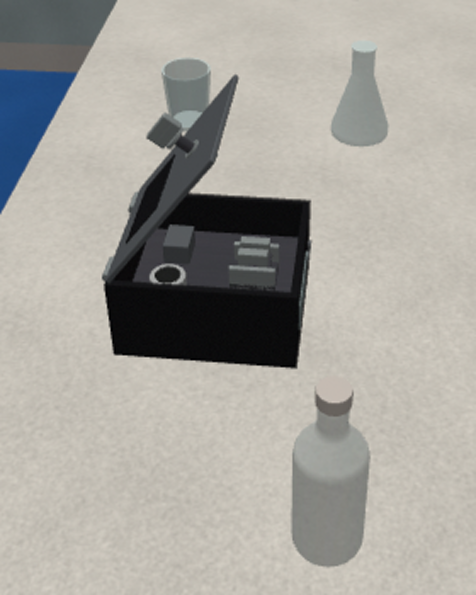

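View pics/t0c.png

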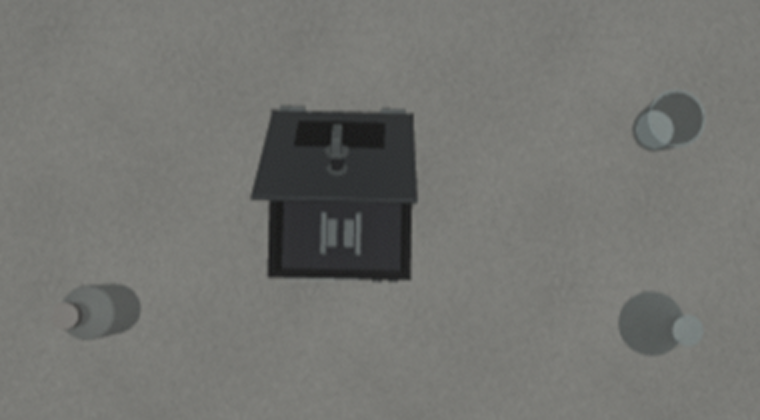

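```bash
python3 - <<'E'
from h import *
s=grab('side');t=grab('top')
c=lambda u,v:(u/2+120,v/2+120); d=lambda u,v:(u/1.7+160,v/1.7+120)
for n,p in dict(fl=c(268,277),fr=c(410,278),rl=c(272,110),rr=c(412,113)).items(): print(n,onz(t,p,.1).round(3))
for n,p in dict(fl=d(297,291),fr=d(310,201),rl=d(105,280)).items(): print('side',n,onz(s,p,.1).round(3))
for n,a,b in (('fl',d(297,291),c(268,277)),('fr',d(310,201),c(410,278)),('edgeL',d(213,160),c(252,197)),('edgeR',d(237,76),c(416,201)),('wingend',d(165,130),c(337,137)),('bottlecap',d(335,382),c(70,315)),('flasktop',d(363,46),c(687,330)),('beaker',d(187,70),c(676,115))): print(n,tri((s,a),(t,b)).round(3))
E
```

```text
fl [0.54  0.141 0.1  ]
fr [ 0.54  -0.027  0.1  ]
rl [0.738 0.139 0.1  ]
rr [ 0.737 -0.027  0.1  ]
side fl [0.543 0.132 0.1  ]
side fr [ 0.54  -0.026  0.1  ]
side rl [0.743 0.133 0.1  ]
fl [0.541 0.141 0.108]
fr [ 0.54  -0.027  0.1  ]
edgeL [0.622 0.139 0.26 ]
edgeR [ 0.62  -0.026  0.259]
wingend [0.685 0.056 0.238]
bottlecap [0.499 0.341 0.191]
flasktop [ 0.485 -0.344  0.142]
beaker [ 0.74  -0.35   0.089]
```

```bash
R='{"dx":3.74,"dy":-2.88,"dz":-0.55,"claw":0}'; python3 -m handwheel '[{"dx":3.74,"dy":-2.88,"dz":-0.8,"claw":0},{"dx":3.74,"dy":-2.88,"dz":-0.8},{"dx":3.74,"dy":-2.88,"dz":-0.8},{"dx":3.74,"dy":-2.88,"dz":-0.8},{"dx":3.74,"dy":-2.88,"dz":-0.8},{"dx":3.74,"dy":-2.88,"dz":-0.8},{"dx":3.74,"dy":-2.88,"dz":-0.8},{"dx":3.74,"dy":-2.88,"dz":-0.8}]' 20
python3 -m handwheel '[{"dx":3.74,"dy":-2.88,"dz":-0.8},{"dx":3.74,"dy":-2.88,"dz":-0.8},{"dx":3.74,"dy":-2.88,"dz":-0.8},{"dx":3.74,"dy":-2.88},{"dx":3.74,"dy":-2.88},{"dx":3.74,"dy":-2.88},{"dx":3.74,"dy":-2.88},{"dx":3.74,"dy":-2.88}]'
python3 -m handwheel '[{"wz":-0.18},{"wz":-0.18},{"wz":-0.18},{"wz":-0.18},{"wz":-0.18},{"wz":-0.18},{"wz":-0.18},{"wz":-0.18}]'
python3 -m handwheel '[{"wz":-0.18},{"wz":-0.18},{"wz":-0.18},{"wz":-0.18},{"wz":-0.18},{"wz":-0.18},{"wz":-0.18},{"wz":-0.187}]'
python3 -c "
from workcell import monitor;print(monitor.observe()['qpos'].round(2))"
```

```text
[ 1.25  0.52 -0.04  1.6   0.02  1.02 -0.11]schema error: expected keys dx, dy, dz, wx, wy, wz, claw
schema error: expected keys dx, dy, dz, wx, wy, wz, claw
schema error: expected keys dx, dy, dz, wx, wy, wz, claw
schema error: expected keys dx, dy, dz, wx, wy, wz, claw
```

```bash
python3 -m handwheel '[{"dx":3.74,"dy":-2.88,"dz":-0.8,"wx":0,"wy":0,"wz":0,"claw":0},{"dx":3.74,"dy":-2.88,"dz":-0.8,"wx":0,"wy":0,"wz":0,"claw":0},{"dx":3.74,"dy":-2.88,"dz":-0.8,"wx":0,"wy":0,"wz":0,"claw":0},{"dx":3.74,"dy":-2.88,"dz":-0.8,"wx":0,"wy":0,"wz":0,"claw":0},{"dx":3.74,"dy":-2.88,"dz":-0.8,"wx":0,"wy":0,"wz":0,"claw":0},{"dx":3.74,"dy":-2.88,"dz":-0.8,"wx":0,"wy":0,"wz":0,"claw":0},{"dx":3.74,"dy":-2.88,"dz":-0.8,"wx":0,"wy":0,"wz":0,"claw":0},{"dx":3.74,"dy":-2.88,"dz":-0.8,"wx":0,"wy":0,"wz":0,"claw":0}]' 20
python3 -m handwheel '[{"dx":3.74,"dy":-2.88,"dz":-0.8,"wx":0,"wy":0,"wz":0,"claw":0},{"dx":3.74,"dy":-2.88,"dz":-0.8,"wx":0,"wy":0,"wz":0,"claw":0},{"dx":3.74,"dy":-2.88,"dz":-0.8,"wx":0,"wy":0,"wz":0,"claw":0},{"dx":3.74,"dy":-2.88,"dz":0,"wx":0,"wy":0,"wz":0,"claw":0},{"dx":3.74,"dy":-2.88,"dz":0,"wx":0,"wy":0,"wz":0,"claw":0},{"dx":3.74,"dy":-2.88,"dz":0,"wx":0,"wy":0,"wz":0,"claw":0},{"dx":3.74,"dy":-2.88,"dz":0,"wx":0,"wy":0,"wz":0,"claw":0},{"dx":3.74,"dy":-2.88,"dz":0,"wx":0,"wy":0,"wz":0,"claw":0}]'
python3 -m handwheel '[{"dx":0,"dy":0,"dz":0,"wx":0,"wy":0,"wz":-0.18,"claw":0},{"dx":0,"dy":0,"dz":0,"wx":0,"wy":0,"wz":-0.18,"claw":0},{"dx":0,"dy":0,"dz":0,"wx":0,"wy":0,"wz":-0.18,"claw":0},{"dx":0,"dy":0,"dz":0,"wx":0,"wy":0,"wz":-0.18,"claw":0},{"dx":0,"dy":0,"dz":0,"wx":0,"wy":0,"wz":-0.18,"claw":0},{"dx":0,"dy":0,"dz":0,"wx":0,"wy":0,"wz":-0.18,"claw":0},{"dx":0,"dy":0,"dz":0,"wx":0,"wy":0,"wz":-0.18,"claw":0},{"dx":0,"dy":0,"dz":0,"wx":0,"wy":0,"wz":-0.18,"claw":0}]'
python3 -c "
from workcell import monitor;print(monitor.observe()['qpos'].round(2))"
```

```text
clock: 1.8
position: [0.3898, -0.3052, 0.2958]
tool_rot: [3.141, -0.0, 0.255]
force: [-0.6, -1.2, 0.6]
grip_width: 0.0
finger_force: 0.0
clock: 2.8
position: [0.6213, -0.0069, 0.3194]
tool_rot: [3.141, -0.0, 0.254]
force: [0.3, -0.4, -0.1]
grip_width: -0.0
finger_force: 0.0
clock: 3.8
position: [0.6204, -0.0082, 0.3193]
tool_rot: [-3.142, 0.0, 1.7]
force: [0.0, -0.7, -0.2]
grip_width: 0.0003
finger_force: 0.0
[ 0.34  0.5  -0.63  1.48  0.3   1.26 -0.2 ]
```

```bash
python3 -m handwheel '[{"dx":0,"dy":0,"dz":0,"wx":0,"wy":0,"wz":-0.18,"claw":0},{"dx":0,"dy":0,"dz":0,"wx":0,"wy":0,"wz":-0.18,"claw":0},{"dx":0,"dy":0,"dz":0,"wx":0,"wy":0,"wz":-0.18,"claw":0},{"dx":0,"dy":0,"dz":0,"wx":0,"wy":0,"wz":-0.18,"claw":0},{"dx":0,"dy":0,"dz":0,"wx":0,"wy":0,"wz":-0.18,"claw":0},{"dx":0,"dy":0,"dz":0,"wx":0,"wy":0,"wz":-0.18,"claw":0},{"dx":0,"dy":0,"dz":0,"wx":0,"wy":0,"wz":-0.18,"claw":0},{"dx":0,"dy":0,"dz":0,"wx":0,"wy":0,"wz":-0.18,"claw":0}]'
python3 - <<'E'
from h import *
print(monitor.observe()['qpos'].round(2),monitor.observe()['force'].round(2))
grab('wrist','w1.png')
E
```

```text
clock: 4.8
position: [0.6205, -0.0082, 0.3193]
tool_rot: [-3.141, -0.0, 3.14]
force: [-0.0, -0.4, -0.4]
grip_width: 0.0002
finger_force: 0.0
[ 0.52  0.59 -0.96  1.47  0.48  1.34  1.1 ] [-0.04 -0.42 -0.39]
```

View pics/w1.png

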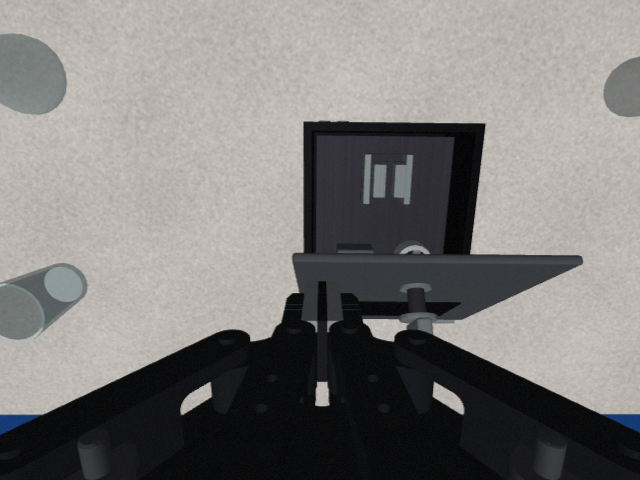

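```bash
python3 -m handwheel '[{"dx":-1.1,"dy":-0.5,"dz":2.2,"wx":0,"wy":0,"wz":0,"claw":0},{"dx":0,"dy":0,"dz":2.2,"wx":0,"wy":0,"wz":0,"claw":0},{"dx":0.6,"dy":0,"dz":1.1,"wx":0,"wy":0,"wz":0,"claw":0},{"dx":0.6,"dy":0,"dz":1.1,"wx":0,"wy":0,"wz":0,"claw":0},{"dx":0.6,"dy":0,"dz":1.1,"wx":0,"wy":0,"wz":0,"claw":0}]'
python3 -m handwheel '[{"dx":0.6,"dy":0,"dz":1.1,"wx":0,"wy":0,"wz":0,"claw":0},{"dx":0.6,"dy":0,"dz":1.1,"wx":0,"wy":0,"wz":0,"claw":0},{"dx":0.5,"dy":0,"dz":0.75,"wx":0,"wy":0,"wz":0,"claw":0},{"dx":0.5,"dy":0,"dz":0.75,"wx":0,"wy":0,"wz":0,"claw":0}]'
```

```text
clock: 5.48
position: [0.6128, -0.0129, 0.2428]
tool_rot: [-3.141, 0.0, 3.133]
force: [0.5, -0.0, 1.3]
grip_width: -0.0
finger_force: 0.7
clock: 5.98
position: [0.5911, -0.0129, 0.2048]
tool_rot: [3.141, -0.0, 3.135]
force: [0.4, -0.4, 1.2]
grip_width: 0.0
finger_force: 0.6
```

```bash
python3 -m handwheel '[{"dx":0.65,"dy":0,"dz":1.15,"wx":0,"wy":0,"wz":0,"claw":0},{"dx":0.65,"dy":0,"dz":1.15,"wx":0,"wy":0,"wz":0,"claw":0},{"dx":0.65,"dy":0,"dz":1.15,"wx":0,"wy":0,"wz":0,"claw":0},{"dx":0.65,"dy":0,"dz":1.15,"wx":0,"wy":0,"wz":0,"claw":0},{"dx":0.4,"dy":0,"dz":1.2,"wx":0,"wy":0,"wz":0,"claw":0},{"dx":0.3,"dy":0,"dz":1.2,"wx":0,"wy":0,"wz":0,"claw":0}]'
python3 - <<'E'
from h import *
f=grab('side');cv2.imwrite('pics/s2.png',cv2.resize(f['frame'][120:470,160:440],None,fx=1.7,fy=1.7))
E
```

```text
clock: 6.72
position: [0.5582, -0.0127, 0.1345]
tool_rot: [-3.142, -0.0, 3.135]
force: [0.3, 0.1, 0.6]
grip_width: -0.0
finger_force: 0.5
```

View pics/s2.png

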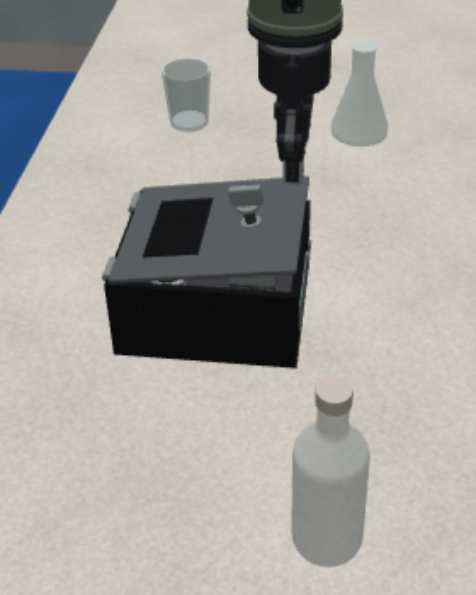

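```bash
python3 -m handwheel '[{"dx":0.2,"dy":0,"dz":1.0,"wx":0,"wy":0,"wz":0,"claw":0},{"dx":0.1,"dy":0,"dz":1.0,"wx":0,"wy":0,"wz":0,"claw":0},{"dx":0,"dy":0,"dz":0.4,"wx":0,"wy":0,"wz":0,"claw":0},{"dx":0,"dy":0,"dz":0.3,"wx":0,"wy":0,"wz":0,"claw":0},{"dx":0,"dy":0,"dz":0,"wx":0,"wy":0,"wz":0,"claw":0}]'
```

```text
clock: 7.4
position: [0.5555, -0.0126, 0.1083]
tool_rot: [3.142, -0.0, 3.135]
force: [0.1, -0.0, -0.5]
grip_width: -0.0001
finger_force: 0.0
```

```bash
python3 -m handwheel '[{"dx":0,"dy":0,"dz":0.2,"wx":0,"wy":0,"wz":0,"claw":0},{"dx":0,"dy":0,"dz":0,"wx":0,"wy":0,"wz":0,"claw":0}]'
```

```text
clock: 7.65
position: [0.5555, -0.0126, 0.1063]
tool_rot: [-3.142, 0.0, 3.135]
force: [0.4, -0.1, 0.5]
grip_width: -0.0001
finger_force: 0.0
```

```bash
python3 -m handwheel '[{"dx":0,"dy":0,"dz":0.1,"wx":0,"wy":0,"wz":0,"claw":0},{"dx":0,"dy":0,"dz":0,"wx":0,"wy":0,"wz":0,"claw":0}]';python3 -m handwheel '[{"dx":0,"dy":0,"dz":0.1,"wx":0,"wy":0,"wz":0,"claw":0},{"dx":0,"dy":0,"dz":0,"wx":0,"wy":0,"wz":0,"claw":0}]'
python3 - <<'E'
from h import *
f=grab('side');cv2.imwrite('pics/s3.png',cv2.resize(f['frame'][210:350,200:400],None,fx=4,fy=4))
E
```

```text
clock: 7.9
position: [0.5556, -0.0127, 0.106]
tool_rot: [-3.141, 0.0, 3.135]
force: [-4.6, -0.7, 12.6]
grip_width: -0.0001
finger_force: 6.6
clock: 8.15
position: [0.5556, -0.0126, 0.1057]
tool_rot: [-3.14, 0.001, 3.135]
force: [-10.9, -2.4, 30.9]
grip_width: 0.0001
finger_force: 15.1
```

View pics/s3.png

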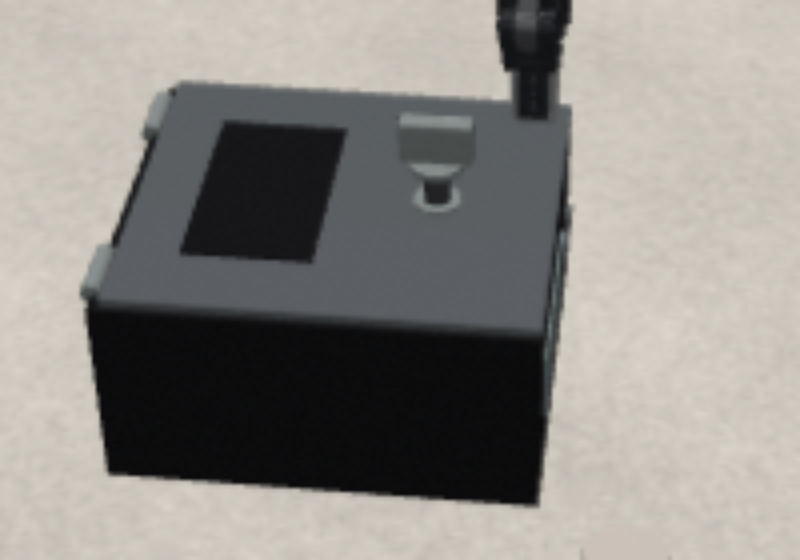

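```bash
python3 -m handwheel '[{"dx":0,"dy":0,"dz":-3,"wx":0,"wy":0,"wz":0,"claw":0},{"dx":0,"dy":0,"dz":-4,"wx":0,"wy":0,"wz":0,"claw":0},{"dx":0,"dy":0,"dz":-4,"wx":0,"wy":0,"wz":0,"claw":30},{"dx":-2.0,"dy":3.5,"dz":0,"wx":0,"wy":0,"wz":0,"claw":30},{"dx":-1.9,"dy":3.5,"dz":0,"wx":0,"wy":0,"wz":0,"claw":30},{"dx":0,"dy":0,"dz":0,"wx":0,"wy":0,"wz":0,"claw":30},{"dx":0,"dy":0,"dz":0,"wx":0,"wy":0,"wz":0,"claw":30}]'
python3 - <<'E'
from h import *
fs={}
for n in ('wrist','side','top'):
    f=grab(n);fs[n]=f
    c=np.array([.595,.057,.141]);print(n,proj(f,c).round(1),'topface',[proj(f,c+[sx*.017,sy*.005,.011]).round(0).tolist() for sx,sy in((-1,-1),(-1,1),(1,1),(1,-1))])
    for d in optics.masks_of('wing',n)[:2]:
        ys,xs=np.nonzero(d['region']);print(round(d['p'],2),d['rect'],xs.mean().round(1),ys.mean().round(1))
cv2.imwrite('pics/w4.png',fs['wrist']['frame'])
print(monitor.observe()['qpos'].round(2))
E
```

```text
clock: 9.07
position: [0.5947, 0.0568, 0.2141]
tool_rot: [-3.141, -0.0, 3.135]
force: [0.1, -0.1, -0.2]
grip_width: 0.0252
finger_force: 0.0
wrist [322.1 250.4] topface [[313.0, 227.0], [331.0, 227.0], [331.0, 283.0], [314.0, 283.0]]
0.66 [303.8, 223.4, 40.2, 60.6] 324.2 249.1
side [309.5 245.1] topface [[319.0, 239.0], [319.0, 242.0], [300.0, 241.0], [300.0, 238.0]]
0.49 [298.3, 237.7, 19.8, 19.2] 308.7 246.0
top [289.3 234.7] topface [[291.0, 242.0], [287.0, 242.0], [287.0, 227.0], [291.0, 227.0]]
[ 0.41  0.65 -0.92  1.66  0.56  1.12  0.9 ]
```

View pics/w4.png

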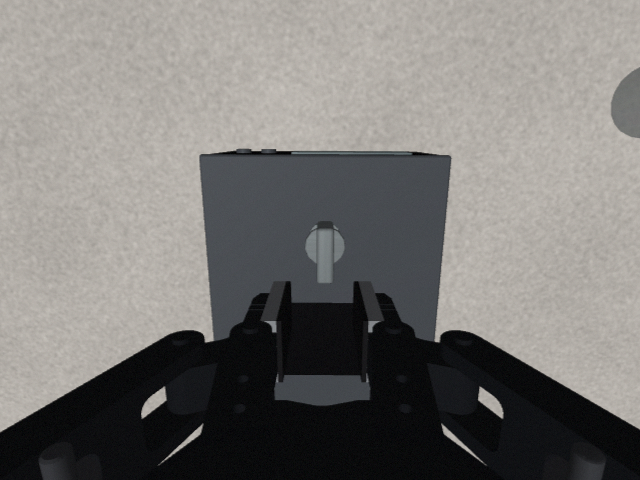

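```bash
python3 -m handwheel '[{"dx":0,"dy":0.1,"dz":3,"wx":0,"wy":0,"wz":0,"claw":30},{"dx":0,"dy":0,"dz":2.5,"wx":0,"wy":0,"wz":0,"claw":30},{"dx":0,"dy":0,"dz":1.5,"wx":0,"wy":0,"wz":0,"claw":30},{"dx":0,"dy":0,"dz":0.6,"wx":0,"wy":0,"wz":0,"claw":30},{"dx":0,"dy":0,"dz":0.5,"wx":0,"wy":0,"wz":0,"claw":30},{"dx":0,"dy":0,"dz":0,"wx":0,"wy":0,"wz":0,"claw":30}]'
python3 - <<'E'
from h import *
f=grab('wrist');cv2.imwrite('pics/w5.png',f['frame'][150:450,170:470])
E
```

```text
clock: 10.12
position: [0.5951, 0.0581, 0.1336]
tool_rot: [3.142, 0.0, 3.135]
force: [0.1, -0.1, -0.1]
grip_width: 0.0259
finger_force: 0.0
```

View pics/w5.png

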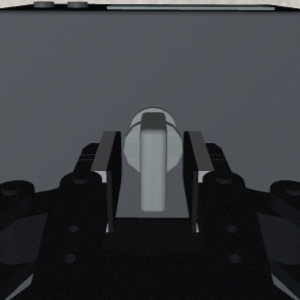

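```bash
python3 -m handwheel '[{"dx":0,"dy":0,"dz":0,"wx":0,"wy":0,"wz":0,"claw":18},{"dx":0,"dy":0,"dz":0,"wx":0,"wy":0,"wz":0,"claw":10},{"dx":0,"dy":0,"dz":0,"wx":0,"wy":0,"wz":0,"claw":0},{"dx":0,"dy":0,"dz":0,"wx":0,"wy":0,"wz":0,"claw":0},{"dx":0,"dy":0,"dz":0,"wx":0,"wy":0,"wz":0,"claw":0}]' 40
```

```text
clock: 10.8
position: [0.5951, 0.0584, 0.1335]
tool_rot: [3.141, 0.0, 3.135]
force: [0.1, 3.2, 2.5]
grip_width: 0.009
finger_force: 41.8
```

```bash
python3 -m handwheel '[{"dx":0,"dy":0,"dz":0.1,"wx":0,"wy":0,"wz":0,"claw":0},{"dx":0,"dy":0,"dz":0.1,"wx":0,"wy":0,"wz":0,"claw":0},{"dx":0,"dy":0,"dz":0.1,"wx":0,"wy":0,"wz":0,"claw":0},{"dx":0,"dy":0,"dz":0.1,"wx":0,"wy":0,"wz":0,"claw":0},{"dx":0,"dy":0,"dz":0.05,"wx":0,"wy":0,"wz":0,"claw":0},{"dx":0,"dy":0,"dz":0,"wx":0,"wy":0,"wz":0,"claw":0}]'
```

```text
clock: 11.55
position: [0.595, 0.0583, 0.1288]
tool_rot: [3.141, 0.0, 3.135]
force: [1.5, 3.2, 4.6]
grip_width: 0.0087
finger_force: 42.0
```

```bash
python3 -m handwheel '[{"dx":0,"dy":0,"dz":0.05,"wx":0,"wy":0,"wz":0,"claw":0},{"dx":0,"dy":0,"dz":0.05,"wx":0,"wy":0,"wz":0,"claw":0},{"dx":0,"dy":0,"dz":0,"wx":0,"wy":0,"wz":0,"claw":0}]'
```

```text
clock: 11.92
position: [0.595, 0.0583, 0.1278]
tool_rot: [3.141, 0.0, 3.135]
force: [2.2, 4.9, 5.0]
grip_width: 0.0088
finger_force: 42.0
```

```bash
python3 -m handwheel '[{"dx":-0.01,"dy":0.02,"dz":0.05,"wx":0,"wy":0,"wz":0,"claw":0},{"dx":0,"dy":0,"dz":0.05,"wx":0,"wy":0,"wz":0,"claw":0},{"dx":0,"dy":0,"dz":0,"wx":0,"wy":0,"wz":0,"claw":0}]'
```

```text
clock: 12.3
position: [0.5951, 0.0583, 0.1268]
tool_rot: [3.142, 0.0, 3.135]
force: [0.8, 4.0, 4.1]
grip_width: 0.0088
finger_force: 42.1
```

```bash
python3 -m handwheel '[{"dx":0,"dy":0,"dz":0.05,"wx":0,"wy":0,"wz":0,"claw":0},{"dx":0,"dy":0,"dz":0.04,"wx":0,"wy":0,"wz":0,"claw":0},{"dx":0,"dy":0,"dz":0,"wx":0,"wy":0,"wz":0,"claw":0}]'
```

```text
clock: 12.68
position: [0.5951, 0.0583, 0.1259]
tool_rot: [3.142, 0.0, 3.135]
force: [0.7, 4.2, 5.4]
grip_width: 0.0089
finger_force: 42.1
```

```bash
python3 -m handwheel '[{"dx":0,"dy":0,"dz":0.05,"wx":0,"wy":0,"wz":0,"claw":0},{"dx":0,"dy":0,"dz":0.05,"wx":0,"wy":0,"wz":0,"claw":0},{"dx":0,"dy":0,"dz":0,"wx":0,"wy":0,"wz":0,"claw":0}]'
```

```text
clock: 13.05
position: [0.595, 0.0583, 0.1249]
tool_rot: [3.142, 0.0, 3.135]
force: [2.0, 4.8, 5.1]
grip_width: 0.0091
finger_force: 42.1
```

```bash
python3 -m handwheel '[{"dx":0,"dy":0,"dz":0.05,"wx":0,"wy":0,"wz":0,"claw":0},{"dx":0,"dy":0,"dz":0.05,"wx":0,"wy":0,"wz":0,"claw":0},{"dx":0,"dy":0,"dz":0,"wx":0,"wy":0,"wz":0,"claw":0}]'
```

```text
clock: 13.42
position: [0.5952, 0.0583, 0.1245]
tool_rot: [-3.141, 0.0, 3.135]
force: [-1.2, 4.0, 14.7]
grip_width: 0.0092
finger_force: 43.5
```

```bash
python3 -m handwheel '[{"dx":0,"dy":0,"dz":-0.12,"wx":0,"wy":0,"wz":0,"claw":0},{"dx":0,"dy":0,"dz":0,"wx":0,"wy":0,"wz":0.08,"claw":0},{"dx":0,"dy":0,"dz":0,"wx":0,"wy":0,"wz":0.08,"claw":0},{"dx":0,"dy":0,"dz":0,"wx":0,"wy":0,"wz":0.08,"claw":0},{"dx":0,"dy":0,"dz":0,"wx":0,"wy":0,"wz":0,"claw":0}]'; python3 -c "
from workcell import monitor;o=monitor.observe();print(o['moment'],o['qpos'].round(2))"
```

```text
clock: 14.05
position: [0.595, 0.0583, 0.1252]
tool_rot: [-3.141, 0.0, 2.894]
force: [1.1, 4.2, 6.2]
grip_width: 0.0092
finger_force: 42.2
[ 0.87591826 -0.24761547 -0.00719087] [ 0.33  0.73 -0.8   1.74  0.62  0.95  0.61]
```

```bash
python3 -m handwheel '[{"dx":0,"dy":0,"dz":0,"wx":0,"wy":0,"wz":0.12,"claw":0},{"dx":0,"dy":0,"dz":0,"wx":0,"wy":0,"wz":0.12,"claw":0},{"dx":0,"dy":0,"dz":0,"wx":0,"wy":0,"wz":0.12,"claw":0},{"dx":0,"dy":0,"dz":0,"wx":0,"wy":0,"wz":0.12,"claw":0},{"dx":0,"dy":0,"dz":0,"wx":0,"wy":0,"wz":0,"claw":0}]'; python3 -c "
from workcell import monitor;o=monitor.observe();print(o['moment'])"
```

```text
clock: 14.68
position: [0.595, 0.0583, 0.1253]
tool_rot: [-3.141, 0.0, 2.413]
force: [0.6, 3.9, 5.8]
grip_width: 0.0092
finger_force: 42.2
[ 0.8685422  -0.22725394  0.01243571]
```

```bash
python3 -m handwheel '[{"dx":0,"dy":0,"dz":0,"wx":0,"wy":0,"wz":0.13,"claw":0},{"dx":0,"dy":0,"dz":0,"wx":0,"wy":0,"wz":0.13,"claw":0},{"dx":0,"dy":0,"dz":0,"wx":0,"wy":0,"wz":0.13,"claw":0},{"dx":0,"dy":0,"dz":0,"wx":0,"wy":0,"wz":0.13,"claw":0},{"dx":0,"dy":0,"dz":0,"wx":0,"wy":0,"wz":0.13,"claw":0},{"dx":0,"dy":0,"dz":0,"wx":0,"wy":0,"wz":0.13,"claw":0},{"dx":0,"dy":0,"dz":0,"wx":0,"wy":0,"wz":0,"claw":0}]'; python3 - <<'E'
from h import *
o=monitor.observe();print(o['moment'],o['qpos'].round(2))
f=grab('wrist');cv2.imwrite('pics/w6.png',f['frame'][150:450,170:470])
E
```

```text
clock: 15.55
position: [0.595, 0.0584, 0.1253]
tool_rot: [-3.142, 0.0, 1.633]
force: [1.0, 3.3, 5.6]
grip_width: 0.0088
finger_force: 42.1
[ 0.88827218 -0.12333893  0.08160281] [ 0.14  0.65 -0.49  1.75  0.39  0.85 -0.47]
```

View pics/w6.png

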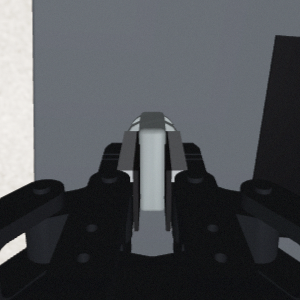

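```bash
python3 -m handwheel '[{"dx":0,"dy":0,"dz":0,"wx":0,"wy":0,"wz":0,"claw":40},{"dx":0,"dy":0,"dz":0,"wx":0,"wy":0,"wz":0,"claw":40},{"dx":0,"dy":0,"dz":0,"wx":0,"wy":0,"wz":0,"claw":40},{"dx":0,"dy":0,"dz":-0.5,"wx":0,"wy":0,"wz":0,"claw":40},{"dx":0,"dy":0,"dz":-1,"wx":0,"wy":0,"wz":0,"claw":40},{"dx":0,"dy":0,"dz":-2,"wx":0,"wy":0,"wz":0,"claw":40},{"dx":0,"dy":0,"dz":-3,"wx":0,"wy":0,"wz":0,"claw":40},{"dx":0,"dy":0,"dz":-3,"wx":0,"wy":0,"wz":0,"claw":40}]'; python3 - <<'E'
from h import *
f=grab('wrist');cv2.imwrite('pics/w7.png',f['frame'][100:450,150:500])
print(monitor.observe()['force'])
E
```

```text
clock: 16.6
position: [0.5951, 0.0584, 0.2225]
tool_rot: [3.141, -0.0, 1.635]
force: [0.4, -0.6, 0.4]
grip_width: 0.0342
finger_force: 0.0
[1.90527894 0.26917743 5.068811  ]
```

View pics/w7.png

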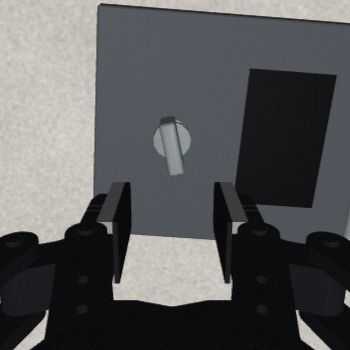

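```bash
python3 - <<'E'
from h import *
f=grab('wrist')
g=f['frame'][200:290,290:360].astype(int).sum(2); 
cv2.imwrite('pics/w8.png',cv2.resize(f['frame'][200:290,290:360],None,fx=8,fy=8,interpolation=2)[:600,:560])
print(monitor.observe()['force'].round(1))
E
```

```text
[ 0.7  0.7 -0.7]
```

View pics/w8.png

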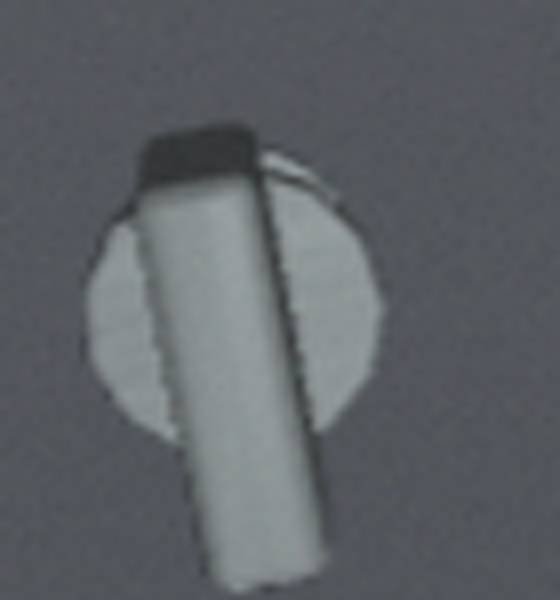

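```bash
python3 - <<'E'
from h import *
f=grab('wrist');z=.142
P=[onz(f,(290+u/8,200+v/8),z) for u,v in((197,188),(275,575))]
d=P[1]-P[0];print(P,np.linalg.norm(d),'turn',-np.arctan2(d[1],d[0]), np.arctan2(-d[1],-d[0]))
o=monitor.observe();print(o['clock'],o['force'].round(1))
E
```

```text
[array([0.59205931, 0.07328738, 0.142     ]), array([0.60021723, 0.04184411, 0.142     ])] 0.03248432500940507 turn 1.3169446898376598 1.8246479637521336
16.75 [-0.  -0.7 -0.5]
```

```bash
python3 -m handwheel '[{"dx":0,"dy":0,"dz":-2,"wx":0,"wy":0,"wz":0,"claw":40},{"dx":0,"dy":0,"dz":0,"wx":0,"wy":0,"wz":0,"claw":40},{"dx":0,"dy":0,"dz":0,"wx":0,"wy":0,"wz":0,"claw":40}]'; python3 -c "
from workcell import job_done;print(job_done())"
```

```text
clock: 17.12
position: [0.5947, 0.0582, 0.2396]
tool_rot: [-3.141, 0.0, 1.635]
force: [-0.3, -1.1, 0.8]
grip_width: 0.0341
finger_force: 0.0
the job is handed in; nothing more can be done
None
```

I swung the cover shut, pushed the stud in until it bottomed (about 9 mm, under 15 N at the wrist), turned it a quarter turn clockwise and let go: it held at about 1.32 rad by the wrist camera, the glassware was never approached, and I handed the job in at 17.1 s (no verdict was returned).

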